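# Unscrew the lid of a leaning parts jar

### The arm

A 6-joint arm with a two-finger parallel gripper is mounted at the origin on a cart in front of the work surface, level with it; the furniture and walls round the work are solid. World frame = base frame: x ahead of the robot, y to its left, z up, the work surface at z = 0. Lengths are in m, angles in rad, forces in N, time in s.
With the tool pointing down it reaches from about 0.35 to 0.975 m from the base axis. Payload 4.9 kg.
Tool frame: the origin (TCP) lies at the very end of the fingers, on their centre line; the grasp point (between the pads) lies 19 mm behind it; z points along the fingers, y is the line along which they close (so a half turn about z gives the same grasp; the last joint's range is limited). The gripper opens to 85 mm and grips with 20 to 120 N. Pads are 22 mm wide; open, the fingers measure 114 mm over their backs; the gripper's body (76 mm by 85 mm) begins 54 mm behind the grasp point. The pads swing forward as they close: fully open they stand 13 mm farther back than shut.
Start: joints at [-1.31, 0.053, 1.613, -0, 1.476, -0.119], TCP at [0.232, -0.58, 0.231] pointing down, gripper open.
Joint ranges: [-3.01, 3.01], [-1.01, 2.22], [0.06, 2.58], [-1.02, 4.17], [0.09, 2.62], [-3.14, 3.14]. Speed limits (rad/s): [2.57, 2.57, 3.14, 3.14, 3.14, 3.14].

### API

Orientations are given as a rotation vector (axis times angle).
In Python, from station import get_obs, get_image, finish_job gives the robot as it stands. The module is installed in compiled form; this text tells all that it offers.
- The arm moves only by the tool carry_out, never from a script. Its argument "rows" is a list of rows, each a list of 7 numbers: the turn, a rotation vector about the tool's x, y, z as a fraction of full scale, then the shift along the tool's x, y, z as a fraction of full scale, then the closure, from -1 (fully open) to 1 (shut). A call has 1 to 5 rows; each row is the pose to reach, as a shift and turn from the pose commanded when the call began, along the tool's axes at that moment, turning the shorter way round; what a row does not reach only later rows make up. Full scale, the value 1, is 300 mm for a shift and pi rad for a turn. A row lasts 1/10 s, in which the tool goes at most 50 mm and 8.59 degrees, less where a joint would pass 70% of its speed; a pose out of reach is approached as far as the arm can. A call with a number of a shift or a turn outside -1 to 1 is refused whole. A call with a gripper value outside its range is refused whole. The fingers move at their own pace and stop on an object; "force" is the grip in N (left out, the last holds). Time passes only in rows, so rows that repeat a pose let the fingers close. It gives the time, the measured TCP pose, the force, the opening and the grip force at its end, in the units of the state.
- get_obs(): the state, without advancing time (a new reading comes with each control period).
- get_image(name): name is "scene" or "top" or "wrist"; returns a dict with "img" (400x640x3 uint8, blue, green, red), "mtx" (3x3 intrinsics, pixels), "R" (3x3) and "t" (3): a world point X has camera coordinates R X + t. Camera axes: x right, y down, z forward; pixel columns grow to the right and rows downward; lengths in m; the calibration is good to about 2 mm. A picture is of the moment at which its call begins. There is no depth.
- finish_job(): hands the job in; it is judged then, once.
The state is a dict: "t": time; "q": joint angles; "dq": joint speeds; "effort": joint torques, N m; "tool_pos": TCP position; "tool_rot": TCP orientation; "contact_force": force on the tool from outside, world axes, zero at the start; "wrist_torque": the same for the moment, N m; "opening": finger opening in m; "grip_force": force on a finger pad.
Only numpy, scipy, OpenCV 4.12 (cv2) and the standard library are available. Lean on these libraries where they do the work, as an engineer would, in place of code of your own. Each camera call takes 0.05 s, during which the arm holds its last target. There are 200 camera calls.

### The job

The jar that leans in its plywood stand is screwed tight. Unscrew its lid counter-clockwise, regripping as often as it takes, until it is off the thread and lifts away freely; do not wrench or yank it off. Then set it down gently, flat and top up, in the round steel dish (do not drop it in), let go, and leave the other things on the bench where they are.

Things in the scene. Friction and masses are not known exactly. Their poses are not given: they have to be found in the camera images.
- lid: grey ribbed plastic screw cap, round, 56 mm across, 37 mm high, 31 to 68 g. Origin: centre of its open rim (underside); z points out of its closed top, whose face is 37 mm along it. Can be gripped on its ribbed side at any yaw; fingertips may pass its rim by 15 mm before they meet the jar's shoulder. Inside, two lugs run under the jar's thread. It stands flat on its rim.
- jar: white plastic jar strapped fast in the stand, it cannot turn. Body 76 mm across and 82 mm long, then a shoulder narrowing over 17 mm to the 39 mm neck with a raised two-start thread. Origin: centre of its bottom; z runs along the jar out of its mouth and leans 0.5 rad (29 degrees) from vertical toward the stand's -x.
- lid_seat (a point): point on the jar's axis, 112 mm from its bottom (axes as the jar's, z up the axis): where the lid's origin is when tight. Turning the lid counter-clockwise seen from above the mouth (positive about z) raises it 18 mm per full turn. After 3.3 to 3.7 rad, some 10 mm up, the lugs leave the thread and it lifts off along z; before that it cannot be pulled off.
- jar_mouth (a point): centre of the jar's mouth, 142.5 mm from its bottom; the lid is clear when its origin is past it. A sprung seal in the mouth presses on the lid with about 10 N, fading over the first 2.5 mm of rise: the first part of the turn is stiff (about 0.3 N m), then it turns loosely and, let go, may sink back up to 1.5 mm (play of the thread). Forcing lid against jar with over 70 N spoils it.
- stand: fixed plywood stand that holds the jar: base board 170 x 124 mm, side cheeks up to about 115 mm high. Origin on the bench roughly below the lid; +x points from the lid toward the jar's bottom, so the jar leans to the stand's -x, which faces the robot's left (within 30 degrees).
- dish: fixed round steel parts dish, 164 mm across the rim, 16 mm high, flat inner floor 3 mm above the bench. Origin: centre of its underside.
- screws: carton, 76 x 98 x 34 mm, bystander: leave alone. Origin: centre of its underside.
- sander: cork sanding block, 70 x 110 x 27 mm, bystander: leave alone. Origin: centre of its underside.
- tin: small round tin, 75 mm across, 58 mm high, bystander: leave alone. Origin: centre of its underside.
- tape: roll of masking tape lying flat, 98 mm across, 25 mm high, bystander: leave alone. Origin: centre of its underside.
There are look-alikes about, which are no part of the job. There is more than one size of the lid; the one meant has the size given above.

How it is judged:
By the outcome, as a careful person would: the job done as asked, in the order asked, and still so for the second after the job is handed in, with the robot touching nothing.
It also fails if it takes over 61 s, if anything falls off the work surface, if the arm or the gripper's body presses on something with over 40 N, if the wrist force passes 120 N, or if a joint passes its speed limit or range.

## Working session

There is one attempt and no reset: what is moved stays moved. The work goes in short steps, Python scripts to look and compute and a tool call to move; the robot and the scene stay as the last step left them, time stands still between calls to the robot, and variables do not carry over. Pictures are saved under pics/ and viewed, at most 10 in all, crops included, and the job is handed in when it is done.

Besides the shell and the picture viewer there is one more tool, called after ">>>" as name([rows], argument=value, ...), one row to a line, values as JSON. carry_out: Moves the arm, as the interface text tells. Shift numbers are shares of 300 mm and turn numbers shares of pi rad, none past 1 either way. Its arguments: {"type":"object","properties":{"rows":{"type":"array"},"force":{"type":"number"}},"required":["rows"]}

```bash
mkdir -p pics; python3 - <<'E'
from station import get_obs,get_image
import cv2,pickle
o=get_obs();print(o)
for n in("scene","top"):
    d=get_image(n);cv2.imwrite(f"pics/{n}0.png",d["img"]);pickle.dump(d,open(f"{n}0.pkl","wb"))
    print(n,d["mtx"].tolist(),d["R"].round(3).tolist(),d["t"])
E
```

```text
{'t': 0.0, 'q': array([-1.31000040e+00,  5.33655840e-02,  1.61431348e+00, -1.02215518e-05,
        1.47597617e+00, -1.19015891e-01]), 'dq': array([-0.00053416, -0.00159565, -0.00199336,  0.00033193, -0.00070592,
        0.001315  ]), 'effort': array([ 5.02538533e-04, -3.93672574e+01, -3.70183182e+01, -7.58809676e-06,
        7.04180144e-03, -1.71586845e-05]), 'tool_pos': array([ 0.2315422 , -0.57985521,  0.23004596]), 'tool_rot': array([-3.08309310e+00, -5.92640707e-01,  2.45265637e-04]), 'contact_force': array([ 0.14521765, -0.49264174, -0.13592926]), 'wrist_torque': array([-0.02876749, -0.0042985 , -0.05509159]), 'grip_force': 0.0, 'opening': 0.08560682859187257}
scene [[380.5396926618545, 0.0, 317.27101578877114], [0.0, 380.5396926618545, 202.9995519147683], [0.0, 0.0, 1.0]] [[-0.757, -0.653, 0.021], [-0.378, 0.412, -0.829], [0.533, -0.635, -0.559]] [0.35343344 0.33133941 1.20275963]
top [[434.9062923612656, 0.0, 325.0773223999168], [0.0, 434.9062923612656, 197.214639769245], [0.0, 0.0, 1.0]] [[0.026, -0.999, 0.047], [-0.984, -0.033, -0.175], [0.177, -0.042, -0.983]] [-0.06293543  0.52765475  1.34000578]
```

View pics/scene0.png

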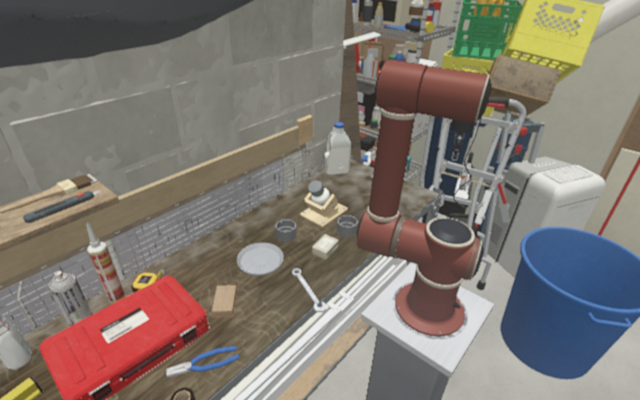

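View pics/top0.png

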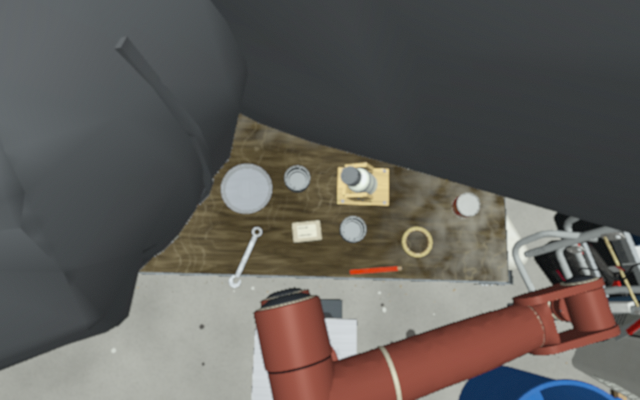

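The top view shows the lid at about (352,178), the stand board from (337,167) to (390,206), and the dish at (246,188). In the scene view the jar is at (318,195) and the dish at (260,258). I'll enlarge both for measuring.

```bash
python3 - <<'E'
import cv2,numpy as np
a=cv2.imread("pics/top0.png")[150:250,215:415];b=cv2.imread("pics/scene0.png")[170:280,230:370]
a=cv2.resize(a,(800,400),interpolation=3);b=cv2.resize(b,(700,550),interpolation=3)
cv2.imwrite("pics/t1.png",a);cv2.imwrite("pics/s1.png",b)
E
```

```text
(no output)
```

View pics/t1.png

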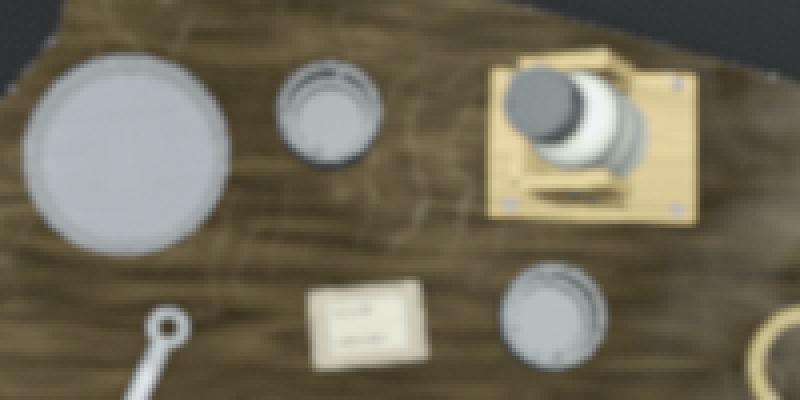

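View pics/s1.png

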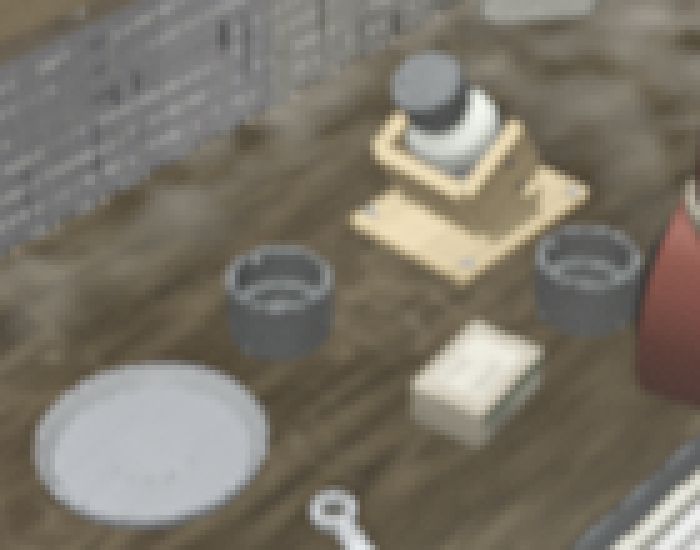

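In the crops the lid's top face is centred at top pixel (350.5,176) and scene pixel (315.6,186.6). The board corners and the dish rim, centred at (246.5,188.3), are also clear. I'll triangulate from these.

```bash
cat >h.py <<'E'
import numpy as np,cv2
from scipy.spatial.transform import Rotation as R
def P(d): return d["mtx"]@np.c_[d["R"],d["t"]]
def onz(d,p,z):
    r=d["R"].T@np.linalg.solve(d["mtx"],[p[0],p[1],1]);c=-d["R"].T@d["t"]
    return c+r*(z-c[2])/r[2]
def tri(d,p,e,q):
    X=cv2.triangulatePoints(P(d),P(e),np.array(p,float),np.array(q,float)).ravel();return X[:3]/X[3]
E
python3 - <<'E'
from h import *
import pickle
t=pickle.load(open("top0.pkl","rb"));s=pickle.load(open("scene0.pkl","rb"))
f=lambda x,y:(215+x/4-.4,150+y/4-.4)
g=lambda x,y:(230+x/5-.4,170+y/5-.4)
top=tri(t,f(542,104),s,g(428,83));print("lid top",top)
c=[onz(t,f(*p),.012) for p in((488,68),(698,72),(696,224),(488,218))]
c=np.array(c);print(c.round(4),c.mean(0))
xd=(c[1]+c[2]-c[0]-c[3]);yaw=np.arctan2(xd[1],xd[0]);print("yaw",yaw,np.linalg.norm(c[1]-c[0]),np.linalg.norm(c[2]-c[1]))
x=np.array([np.cos(yaw),np.sin(yaw),0]);ax=-np.sin(.5)*x+np.array([0,0,np.cos(.5)]);print("axis",ax,"seat",top-.037*ax)
print("dish",onz(t,f(126.5,153),.016),tri(t,f(126.5,153),s,g(152,442)))
for n,p in(("a",(329,113)),("b",(553,317))):print(n,onz(t,f(*p),.04))
E
```

```text
lid top [ 0.57838328 -0.11441899  0.15807999]
[[ 0.6404 -0.0844  0.012 ]
 [ 0.6435 -0.2601  0.012 ]
 [ 0.5149 -0.2584  0.012 ]
 [ 0.5142 -0.087   0.012 ]] [ 0.57825404 -0.1724646   0.012     ]
yaw -1.5596932926501021 0.17577467576738365 0.12862903318429045
axis [-0.00532297  0.47939599  0.87758256] seat [ 0.57858023 -0.13215664  0.12560943]
dish [0.55726041 0.20878313 0.016     ] [0.5577736  0.20914398 0.01203705]
a [0.5911047  0.04523596 0.04      ]
b [ 0.43163541 -0.13848989  0.04      ]
```

```bash
cat >>h.py <<'E'
from station import get_obs,get_image
AX=np.array([-.0053,.4794,.8776]);AX/=np.linalg.norm(AX);SEAT=np.array([.5786,-.1322,.1256])
def rel(pos,rot,tag=""):
    o=get_obs();C=R.from_rotvec(o["tool_rot"])
    w=(C.inv()*rot).as_rotvec()/np.pi;s=C.inv().apply(np.array(pos)-o["tool_pos"])/.3
    print(tag,"turn",w.round(4),"shift",s.round(4),flush=True)
def align(C,z):  # least rotation taking tool z of C onto z
    a=C.apply([0,0,1]);v=np.cross(a,z);n=np.linalg.norm(v)
    return (R.from_rotvec(v/n*np.arctan2(n,a@z)) if n>1e-9 else R.identity())*C
E
python3 - <<'E'
from h import *
o=get_obs();C=R.from_rotvec(o["tool_rot"]);print(C.as_matrix().round(3))
T=align(C,-AX);p=SEAT+.1*AX;a=o["tool_pos"]
for k in(.4,.8):rel(a*(1-k)+p*k+[0,0,.04],R.from_rotvec(C.as_rotvec()) if k<.5 else T,k)
rel(p,T,"pre")
E
```

```text
[[ 0.929  0.371 -0.   ]
 [ 0.371 -0.929  0.002]
 [ 0.    -0.002 -1.   ]]
0.4 turn [0. 0. 0.] shift [ 0.6741 -0.4427 -0.11  ]
0.8 turn [-0.149  -0.0574  0.    ] shift [ 1.3482 -0.8852 -0.0866]
pre turn [-0.149  -0.0574  0.    ] shift [ 1.6852 -1.1062  0.0584]
```

>>> carry_out([
  [0, 0, 0, 0.67, -0.44, -0.11, -1],
  [0, 0, 0, 0.67, -0.44, -0.11, -1],
  [0, 0, 0, 0.67, -0.44, -0.11, -1],
  [0, 0, 0, 0.67, -0.44, -0.11, -1],
  [0, 0, 0, 0.67, -0.44, -0.11, -1],
], force=50)

```text
t: 0.6
tool_pos: [0.3703, -0.3811, 0.2642]
tool_rot: [-3.085, -0.593, -0.0]
contact_force: [0.4, 0.2, -0.4]
opening: 0.0855
grip_force: 0.0
```

>>> carry_out([
  [-0.149, -0.057, 0, 0.67, -0.44, 0.03, -1],
  [-0.149, -0.057, 0, 0.67, -0.44, 0.03, -1],
  [-0.149, -0.057, 0, 0.67, -0.44, 0.03, -1],
  [-0.149, -0.057, 0, 0.67, -0.44, 0.03, -1],
  [-0.149, -0.057, 0, 0.67, -0.44, 0.03, -1],
])

```text
t: 1.1
tool_pos: [0.5074, -0.182, 0.2537]
tool_rot: [2.597, 0.506, -0.119]
contact_force: [0.2, -1.3, 0.5]
opening: 0.0855
grip_force: 0.0
```

```bash
python3 - <<'E'
from h import *
o=get_obs();C=R.from_rotvec(o["tool_rot"]);print(o["q"].round(3),o["tool_pos"],C.as_matrix().round(3),o["t"])
rel(SEAT+.1*AX,align(C,-AX))
E
```

```text
[-0.241 -0.226  1.895 -0.495  1.362  1.023] [ 0.5074165  -0.18198056  0.25366604] [[ 0.928  0.373  0.008]
 [ 0.331 -0.812 -0.48 ]
 [-0.173  0.448 -0.877]] 1.1
 turn [ 0.0006 -0.0005 -0.    ] shift [ 0.3495 -0.2369 -0.0369]
```

>>> carry_out([
  [0, 0, 0.28, 0.35, -0.237, -0.037, -1],
  [0, 0, 0.28, 0.35, -0.237, -0.037, -1],
  [0, 0, 0.28, 0.35, -0.237, -0.037, -1],
  [0, 0, 0.28, 0.35, -0.237, -0.037, -1],
  [0, 0, 0.28, 0.35, -0.237, -0.037, -1],
])

```text
t: 1.6
tool_pos: [0.5784, -0.0874, 0.2133]
tool_rot: [2.606, -0.46, 0.125]
contact_force: [0.0, -0.9, 1.1]
opening: 0.0857
grip_force: 0.0
```

```bash
python3 - <<'E'
from h import *
import pickle
o=get_obs();C=R.from_rotvec(o["tool_rot"]);print(o["q"].round(3),o["tool_pos"],C.as_matrix().round(3),o["t"])
d=get_image("wrist");pickle.dump(d,open("w0.pkl","wb"))
pr=lambda X:(lambda v:(v[:2]/v[2]).round(1))(P(d)@np.r_[X,1])
im=d["img"];print("lidtop pred",pr(SEAT+.037*AX),"rim",pr(SEAT))
u=np.cross(AX,[1,0,0]);u/=np.linalg.norm(u);v=np.cross(AX,u)
pts=np.array([pr(SEAT+.037*AX+.028*(np.cos(a)*u+np.sin(a)*v)) for a in np.linspace(0,6.28,40)])
cv2.polylines(im,[pts.round().astype(int)],True,(0,0,255),1)
cv2.imwrite("pics/w0.png",im)
rel(SEAT+.004*AX,align(C,-AX))
E
```

```text
[-0.048 -0.019  1.774 -0.51   1.381  1.97 ] [ 0.57840099 -0.08737468  0.21331271] [[ 0.939 -0.344  0.005]
 [-0.299 -0.825 -0.48 ]
 [ 0.169  0.449 -0.877]] 1.6
lidtop pred [319.5 223.1] rim [320.  204.1]
 turn [ 0.0002 -0.0002 -0.0016] shift [-0.005  -0.0105  0.3156]
```

View pics/w0.png

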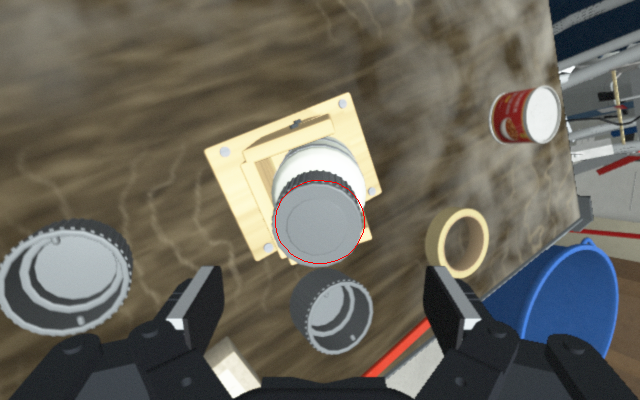

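The predicted lid-top circle (red, centre (319,223)) lies on the lid to about 1 px. I'll check the stand yaw from the far board corners at (204,151) and (349,93), and from the screws at (224,152) and (342,103).

```bash
python3 - <<'E'
from h import *
import pickle
d=pickle.load(open("w0.pkl","rb"))
for z in(.010,.015):
  for a,b in(((204,151),(349,93)),((224,152),(342,103))):
    A,B=onz(d,a,z),onz(d,b,z);e=B-A;print(A,B,np.linalg.norm(e),"short edge angle",np.arctan2(e[1],e[0]),(A+B)/2)
E
```

```text
[ 0.63928153 -0.08918784  0.01      ] [ 0.63876244 -0.25778414  0.01      ] 0.1685970962601869 short edge angle -1.5738752026931857 [ 0.63902198 -0.17348599  0.01      ]
[ 0.631523   -0.10563572  0.01      ] [ 0.63169176 -0.24528777  0.01      ] 0.13965214967690442 short edge angle -1.5695879038622569 [ 0.63160738 -0.17546175  0.01      ]
[ 0.63948638 -0.0885149   0.015     ] [ 0.6389749  -0.25464029  0.015     ] 0.16612618078159375 short edge angle -1.5738752026931857 [ 0.63923064 -0.17157759  0.015     ]
[ 0.63184156 -0.10472173  0.015     ] [ 0.63200785 -0.24232707  0.015     ] 0.13760544385628376 short edge angle -1.5695879038622569 [ 0.6319247 -0.1735244  0.015    ]
```

>>> carry_out([
  [0, 0, 0, -0.005, -0.01, 0.08, -1],
  [0, 0, 0, -0.005, -0.01, 0.16, -1],
  [0, 0, 0, -0.005, -0.01, 0.23, -1],
  [0, 0, 0, -0.005, -0.01, 0.28, -1],
  [0, 0, 0, -0.005, -0.01, 0.315, -1],
])

```text
t: 2.15
tool_pos: [0.578, -0.1317, 0.1292]
tool_rot: [2.607, -0.455, 0.124]
contact_force: [-0.9, 0.5, -0.2]
opening: 0.0854
grip_force: 0.0
```

>>> carry_out([
  [0, 0, 0, 0, 0, 0, -1],
  [0, 0, 0, 0, 0, 0, 0.1],
  [0, 0, 0, 0, 0, 0, 0.3],
  [0, 0, 0, 0, 0, 0, 1],
  [0, 0, 0, 0, 0, 0, 1],
], force=50)

```text
t: 2.65
tool_pos: [0.5805, -0.1288, 0.1319]
tool_rot: [2.611, -0.456, 0.132]
contact_force: [1.5, 7.6, 1.0]
opening: 0.0557
grip_force: 51.9
```

>>> carry_out([
  [0, 0, 0, 0, 0, 0, 1],
  [0, 0, 0, 0, 0, 0, 1],
  [0, 0, 0, 0, 0, 0, 1],
])

```text
t: 2.95
tool_pos: [0.5804, -0.1288, 0.1319]
tool_rot: [2.611, -0.456, 0.132]
contact_force: [1.1, 6.8, 0.5]
opening: 0.0556
grip_force: 51.8
```

```bash
python3 - <<'E'
from h import *
o=get_obs();C=R.from_rotvec(o["tool_rot"]);print(o)
print("off axis (tool)",C.inv().apply(o["tool_pos"]-SEAT)*1000, "F tool",C.inv().apply(o["contact_force"]))
E
```

```text
{'t': 2.95, 'q': array([-0.1211331 ,  0.05932948,  1.83775169, -0.52739683,  1.21586192,
        1.97550389]), 'dq': array([-0.00104326,  0.00218887,  0.00060949,  0.00093919,  0.0011147 ,
       -0.00107005]), 'effort': array([ -4.64945957, -36.10211492, -33.26577544,  -3.13789688,
         0.62226059,  -0.03818745]), 'tool_pos': array([ 0.58044268, -0.12878304,  0.13185709]), 'tool_rot': array([ 2.61140794, -0.45623474,  0.13239834]), 'contact_force': array([1.0566877 , 6.75917393, 0.46734558]), 'wrist_torque': array([ 1.40382696, -0.19798822,  0.09659958]), 'grip_force': 51.84677939862013, 'opening': 0.055605671263792567}
off axis (tool) [ 1.8049036  -0.67741226 -7.10673701] F tool [-0.92142218 -5.74968598 -3.62126018]
```

>>> carry_out([
  [0, 0, 0, 0.006, -0.007, -0.012, 1],
  [0, 0, 0, 0.006, -0.007, -0.012, 1],
])

```text
t: 3.15
tool_pos: [0.5804, -0.1283, 0.1323]
tool_rot: [2.606, -0.455, 0.124]
contact_force: [0.1, -3.4, -5.7]
opening: 0.0554
grip_force: 58.0
```

>>> carry_out([
  [0, 0, -0.03, 0, 0, -0.0009, 1],
  [0, 0, -0.06, 0, 0, -0.0018, 1],
  [0, 0, -0.09, 0, 0, -0.0027, 1],
  [0, 0, -0.12, 0, 0, -0.0036, 1],
  [0, 0, -0.15, 0, 0, -0.0045, 1],
])

```text
t: 3.65
tool_pos: [0.5807, -0.1269, 0.1328]
tool_rot: [2.638, 0.17, -0.034]
contact_force: [2.6, -0.7, -8.1]
opening: 0.0554
grip_force: 58.0
```

```bash
cat >>h.py <<'E'
def st():
    o=get_obs();C=R.from_rotvec(o["tool_rot"])
    print("t",o["t"],"q",o["q"].round(3),"rel seat perp/axial mm",((o["tool_pos"]-SEAT)@np.c_[[1,0,0],np.cross(AX,[1,0,0]),AX]*1000).round(1),"Ft",C.inv().apply(o["contact_force"]).round(1),"Tt",C.inv().apply(o["wrist_torque"]).round(2),"op",round(o["opening"],4),"tilt",np.degrees(np.arccos(-C.apply([0,0,1])@AX)).round(2))
E
python3 -c "from h import *;st()"
```

```text
t 3.65 q [-0.117  0.063  1.833 -0.529  1.225  1.503] rel seat perp/axial mm [2.1 1.2 8.8] Ft [ 2.9 -2.9  7.4] Tt [0.84 0.47 0.17] op 0.0554 tilt 0.09
```

>>> carry_out([
  [0, 0, -0.045, 0, 0, -0.0014, 1],
  [0, 0, -0.09, 0, 0, -0.0027, 1],
  [0, 0, -0.135, 0, 0, -0.0041, 1],
  [0, 0, -0.18, 0, 0, -0.0054, 1],
  [0, 0, -0.225, 0, 0, -0.0068, 1],
])

```text
t: 4.15
tool_pos: [0.5803, -0.1248, 0.1337]
tool_rot: [2.442, 1.087, -0.268]
contact_force: [1.8, 3.9, -9.3]
opening: 0.0555
grip_force: 58.1
```

```bash
python3 -c "from h import *;st()"
```

```text
t 4.15 q [-0.114  0.061  1.833 -0.525  1.229  0.794] rel seat perp/axial mm [ 1.7  2.6 10.7] Ft [ 7.  -4.   6.4] Tt [0.85 1.2  0.22] op 0.0555 tilt 0.21
```

>>> carry_out([
  [0, 0, -0.045, 0.002, -0.001, 0.0, 1],
  [0, 0, -0.09, 0.004, -0.002, -0.0015, 1],
  [0, 0, -0.135, 0.004, -0.002, -0.003, 1],
  [0, 0, -0.18, 0.004, -0.002, -0.0042, 1],
  [0, 0, -0.225, 0.004, -0.002, -0.0055, 1],
])

```text
t: 4.65
tool_pos: [0.5792, -0.1231, 0.1346]
tool_rot: [1.966, 1.914, -0.484]
contact_force: [-4.8, 3.5, -5.6]
opening: 0.0557
grip_force: 58.5
```

```bash
python3 -c "from h import *;st()"
```

```text
t 4.65 q [-0.111  0.06   1.832 -0.526  1.236  0.089] rel seat perp/axial mm [ 0.6  3.7 12.3] Ft [ 5.7 -4.9  3.2] Tt [0.76 1.18 0.1 ] op 0.0557 tilt 0.27
```

>>> carry_out([
  [0, 0, -0.045, 0.002, -0.003, -0.0005, 1],
  [0, 0, -0.09, 0.002, -0.005, -0.0018, 1],
  [0, 0, -0.135, 0.002, -0.006, -0.003, 1],
  [0, 0, -0.18, 0.001, -0.007, -0.0042, 1],
  [0, 0, -0.225, 0.001, -0.008, -0.0058, 1],
])

```text
t: 5.15
tool_pos: [0.5775, -0.1225, 0.1366]
tool_rot: [1.228, 2.574, -0.653]
contact_force: [-1.3, 0.3, -5.4]
opening: 0.0559
grip_force: 58.3
```

```bash
python3 -c "from h import *;st()"
```

```text
t 5.15 q [-0.11   0.053  1.836 -0.527  1.237 -0.618] rel seat perp/axial mm [-1.1  3.2 14.3] Ft [3.  0.7 4.6] Tt [-0.33  0.77  0.11] op 0.0559 tilt 0.13
```

>>> carry_out([
  [0, 0, -0.045, 0, -0.001, -0.001, 1],
  [0, 0, -0.09, 0, -0.002, -0.0022, 1],
  [0, 0, -0.135, -0.001, -0.003, -0.0035, 1],
  [0, 0, -0.18, -0.001, -0.004, -0.005, 1],
  [0, 0, -0.225, -0.002, -0.005, -0.0062, 1],
])

```text
t: 5.65
tool_pos: [0.5769, -0.123, 0.1392]
tool_rot: [0.275, 2.985, -0.76]
contact_force: [-2.3, 0.6, -4.2]
opening: 0.0555
grip_force: 58.3
```

```bash
python3 -c "from h import *;st()"
```

```text
t 5.65 q [-0.11   0.048  1.836 -0.527  1.24  -1.327] rel seat perp/axial mm [-1.7  1.6 16.3] Ft [2.7 2.1 3.4] Tt [-0.72  0.5   0.11] op 0.0555 tilt 0.1
```

>>> carry_out([
  [0, 0, -0.045, 0, -0.001, -0.0013, 1],
  [0, 0, -0.09, 0, -0.002, -0.0026, 1],
  [0, 0, -0.135, -0.001, -0.003, -0.004, 1],
  [0, 0, -0.18, -0.001, -0.004, -0.0055, 1],
  [0, 0, -0.2, -0.002, -0.0045, -0.006, 1],
])

```text
t: 6.15
tool_pos: [0.5774, -0.123, 0.1421]
tool_rot: [0.647, -2.876, 0.734]
contact_force: [-3.5, 4.9, -2.0]
opening: 0.0555
grip_force: 58.6
```

```bash
python3 -c "from h import *;st()"
```

```text
t 6.15 q [-0.111  0.046  1.834 -0.525  1.244 -1.957] rel seat perp/axial mm [-1.2  0.2 18.9] Ft [ 0.9  6.3 -0.5] Tt [-1.14  0.05  0.04] op 0.0555 tilt 0.11
```

>>> carry_out([
  [0, 0, -0.03, 0, 0.002, -0.002, 1],
  [0, 0, -0.06, 0, 0.003, -0.004, 1],
  [0, 0, -0.06, 0, 0.003, -0.008, 1],
  [0, 0, -0.06, 0, 0.003, -0.012, 1],
  [0, 0, -0.06, 0, 0.003, -0.016, 1],
])

```text
t: 6.65
tool_pos: [0.5777, -0.1209, 0.1464]
tool_rot: [0.896, -2.768, 0.71]
contact_force: [-1.3, 0.6, -3.8]
opening: 0.0555
grip_force: 58.5
```

```bash
python3 -c "from h import *;st()"
```

```text
t 6.65 q [-0.106  0.041  1.831 -0.526  1.251 -2.139] rel seat perp/axial mm [-0.9 -0.1 23.7] Ft [-0.3  2.7  3.1] Tt [-0.7  -0.07 -0.01] op 0.0555 tilt 0.04
```

The lid has risen 16 mm with hardly any force, so it's off the thread. I'll lift it along the jar's axis, slowly at first.

>>> carry_out([
  [0, 0, 0, 0, 0, -0.02, 1],
  [0, 0, 0, 0, 0, -0.04, 1],
  [0, 0, 0, 0, 0, -0.06, 1],
  [0, 0, 0, 0, 0, -0.08, 1],
  [0, 0, 0, 0, 0, -0.12, 1],
])

```text
t: 7.15
tool_pos: [0.578, -0.1038, 0.179]
tool_rot: [0.897, -2.768, 0.712]
contact_force: [-0.5, 0.2, -0.6]
opening: 0.0554
grip_force: 58.7
```

>>> carry_out([
  [0, 0, 0, 0, 0, -0.06, 1],
  [0, 0, 0, 0, 0, -0.14, 1],
  [0, 0, 0, 0, 0, -0.2, 1],
  [0, 0, 0, 0, 0, -0.2, 1],
])

```text
t: 7.55
tool_pos: [0.5795, -0.0742, 0.2353]
tool_rot: [0.899, -2.773, 0.717]
contact_force: [0.4, -0.4, -0.1]
opening: 0.0556
grip_force: 58.7
```

```bash
python3 - <<'E'
from h import *
st();o=get_obs();C=R.from_rotvec(o["tool_rot"]);print(C.as_matrix().round(3),o["tool_pos"],o["contact_force"])
cv2.imwrite("pics/w2.png",get_image("wrist")["img"])
T=align(C,np.array([0,0,-1.]))
rel([.558,.209,.20],T,"dish above")
E
```

```text
t 7.55 q [-0.024 -0.036  1.754 -0.508  1.417 -2.145] rel seat perp/axial mm [  0.9  -1.7 124.1] Ft [-0.2 -0.4  0.3] Tt [-0.19 -0.1  -0.  ] op 0.0556 tilt 0.51
[[-0.812 -0.584  0.014]
 [-0.518  0.708 -0.481]
 [ 0.271 -0.398 -0.877]] [ 0.5794919  -0.07423257  0.2352954 ] [ 0.42924719 -0.35074619 -0.13388949]
dish above turn [-1.314e-01 -9.070e-02  1.000e-04] shift [-0.4634  0.7538 -0.358 ]
```

View pics/w2.png

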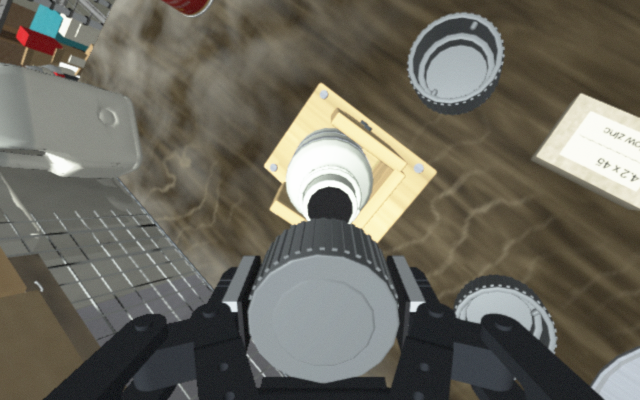

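The wrist view shows the lid squarely between the pads at about (323,315) and the bare jar neck at (330,205). Next I'll carry it to the dish while turning the tool vertical.

>>> carry_out([
  [0, 0, 0, -0.06, 0.09, -0.06, 1],
  [-0.04, -0.027, 0, -0.16, 0.27, -0.13, 1],
  [-0.08, -0.055, 0, -0.26, 0.43, -0.2, 1],
  [-0.12, -0.08, 0, -0.36, 0.59, -0.28, 1],
  [-0.131, -0.091, 0, -0.43, 0.7, -0.33, 1],
])

```text
t: 8.1
tool_pos: [0.5605, 0.159, 0.2028]
tool_rot: [0.962, -2.989, -0.006]
contact_force: [0.2, 0.1, -0.1]
opening: 0.0556
grip_force: 58.7
```

>>> carry_out([
  [0, 0, 0, 0, 0, 0, 1],
  [0, 0, 0, 0, 0, 0, 1],
])

```text
t: 8.3
tool_pos: [0.5595, 0.1591, 0.2018]
tool_rot: [0.968, -2.983, -0.0]
contact_force: [-0.6, 1.2, -0.7]
opening: 0.0554
grip_force: 58.7
```

```bash
python3 - <<'E'
from h import *
st();o=get_obs();C=R.from_rotvec(o["tool_rot"]);print(C.as_matrix().round(3),o["tool_pos"],o["contact_force"])
T=align(C,np.array([0,0,-1.]))
for z in(.03,.012):rel([.558,.209,z],T,z)
E
```

```text
t 8.3 q [ 1.500e-01 -2.600e-02  1.743e+00 -1.000e-03  1.430e+00 -2.049e+00] rel seat perp/axial mm [-19.1 219.1 206.6] Ft [-0.2  1.3  0.7] Tt [ 0.04 -0.   -0.01] op 0.0554 tilt 28.56
[[-0.809 -0.587 -0.005]
 [-0.587  0.809 -0.002]
 [ 0.005  0.002 -1.   ]] [0.55950281 0.15908509 0.20176443] [-0.63669536  1.16598034 -0.73058364]
0.03 turn [ 0.0005 -0.0015  0.    ] shift [-0.0964  0.1367  0.5723]
0.012 turn [ 0.0005 -0.0015  0.    ] shift [-0.0966  0.1366  0.6323]
```

>>> carry_out([
  [0, -0.001, 0, -0.05, 0.07, 0.1, 1],
  [0, -0.001, 0, -0.096, 0.137, 0.2, 1],
  [0, -0.001, 0, -0.096, 0.137, 0.34, 1],
  [0, -0.001, 0, -0.096, 0.137, 0.46, 1],
  [0, -0.001, 0, -0.096, 0.137, 0.55, 1],
])

```text
t: 8.8
tool_pos: [0.5576, 0.2079, 0.0349]
tool_rot: [0.966, -2.986, -0.002]
contact_force: [-0.4, -0.6, -0.6]
opening: 0.0554
grip_force: 58.7
```

>>> carry_out([
  [0, 0, 0, 0, 0, 0.01, 1],
  [0, 0, 0, 0, 0, 0.02, 1],
  [0, 0, 0, 0, 0, 0.03, 1],
  [0, 0, 0, 0, 0, 0.04, 1],
  [0, 0, 0, 0, 0, 0.047, 1],
])

```text
t: 9.3
tool_pos: [0.56, 0.2096, 0.0254]
tool_rot: [-0.967, 2.986, 0.002]
contact_force: [-0.3, 0.1, -0.7]
opening: 0.0556
grip_force: 58.7
```

```bash
python3 - <<'E'
from h import *
st();o=get_obs();print(o["tool_pos"],o["contact_force"])
im=get_image("scene")["img"][200:300,200:360];cv2.imwrite("pics/s3.png",cv2.resize(im,(800,500),interpolation=3))
E
```

```text
t 9.3 q [ 0.233  0.2    1.82   0.002  1.119 -1.965] rel seat perp/axial mm [-18.6 348.   76. ] Ft [0.2 0.2 0.7] Tt [ 0.01  0.06 -0.01] op 0.0556 tilt 28.78
[0.56002082 0.20957178 0.0254022 ] [-0.32218703  0.05881838 -0.7018075 ]
```

View pics/s3.png

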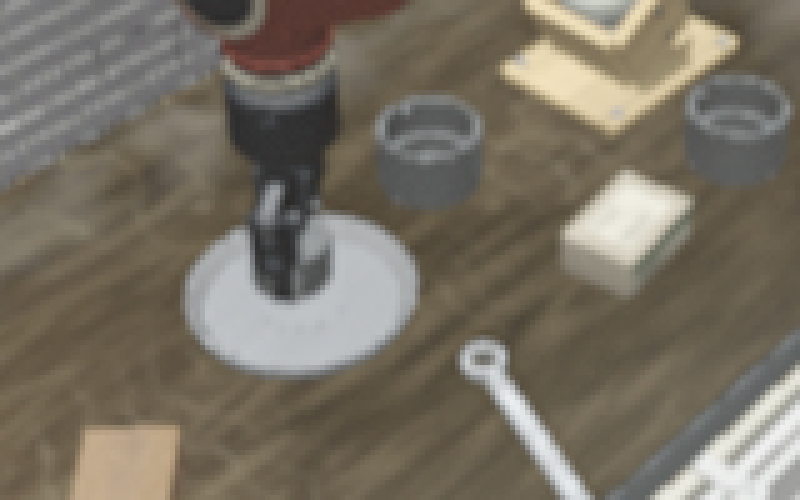

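The view shows the lid upright, just above the dish's middle at about (290,260) in the crop. I'll lower it slowly until it touches.

>>> carry_out([
  [0, 0, 0, 0, 0, 0.006, 1],
  [0, 0, 0, 0, 0, 0.012, 1],
  [0, 0, 0, 0, 0, 0.018, 1],
  [0, 0, 0, 0, 0, 0.024, 1],
  [0, 0, 0, 0, 0, 0.03, 1],
])

```text
t: 9.85
tool_pos: [0.5589, 0.2095, 0.0148]
tool_rot: [-0.968, 2.988, 0.003]
contact_force: [-0.8, -0.1, -1.4]
opening: 0.0556
grip_force: 58.7
```

>>> carry_out([
  [0, 0, 0, 0, 0, 0.003, 1],
  [0, 0, 0, 0, 0, 0.006, 1],
  [0, 0, 0, 0, 0, 0.009, 1],
])

```text
t: 10.15
tool_pos: [0.559, 0.2095, 0.0123]
tool_rot: [-0.968, 2.988, 0.003]
contact_force: [0.1, 0.6, 0.4]
opening: 0.0554
grip_force: 58.7
```

>>> carry_out([
  [0, 0, 0, 0, 0, 0.0025, 1],
  [0, 0, 0, 0, 0, 0.005, 1],
])

```text
t: 10.35
tool_pos: [0.559, 0.2095, 0.0108]
tool_rot: [-0.968, 2.988, 0.003]
contact_force: [0.2, 0.1, 0.1]
opening: 0.0557
grip_force: 58.7
```

>>> carry_out([
  [0, 0, 0, 0, 0, 0.0025, 1],
  [0, 0, 0, 0, 0, 0.005, 1],
])

```text
t: 10.55
tool_pos: [0.5589, 0.2095, 0.0093]
tool_rot: [-0.968, 2.988, 0.003]
contact_force: [0.4, -0.1, -1.1]
opening: 0.0553
grip_force: 58.7
```

>>> carry_out([
  [0, 0, 0, 0, 0, 0.0025, 1],
  [0, 0, 0, 0, 0, 0.005, 1],
])

```text
t: 10.75
tool_pos: [0.5589, 0.2095, 0.0078]
tool_rot: [-0.968, 2.988, 0.003]
contact_force: [-0.6, 0.8, -0.6]
opening: 0.0557
grip_force: 58.7
```

>>> carry_out([
  [0, 0, 0, 0, 0, 0.0025, 1],
  [0, 0, 0, 0, 0, 0.005, 1],
])

```text
t: 10.95
tool_pos: [0.5589, 0.2095, 0.0063]
tool_rot: [-0.968, 2.988, 0.003]
contact_force: [-0.7, -0.7, -0.4]
opening: 0.0553
grip_force: 58.7
```

>>> carry_out([
  [0, 0, 0, 0, 0, 0.0025, 1],
  [0, 0, 0, 0, 0, 0.004, 1],
])

```text
t: 11.15
tool_pos: [0.5589, 0.2094, 0.005]
tool_rot: [-0.968, 2.988, 0.003]
contact_force: [0.0, -0.2, -0.2]
opening: 0.0557
grip_force: 58.7
```

```bash
python3 - <<'E'
from h import *
st();o=get_obs();print(o["tool_pos"],o["contact_force"])
im=get_image("scene")["img"][225:285,220:300];cv2.imwrite("pics/s4.png",cv2.resize(im,(800,600),interpolation=3))
E
```

```text
t 11.15 q [ 0.233  0.229  1.826  0.002  1.086 -1.965] rel seat perp/axial mm [-19.7 357.6  58.1] Ft [ 0.1 -0.2  0.2] Tt [-0.03 -0.    0.04] op 0.0557 tilt 28.75
[0.55888416 0.20944637 0.0050201 ] [ 0.04092026 -0.15657456 -0.19938653]
```

View pics/s4.png

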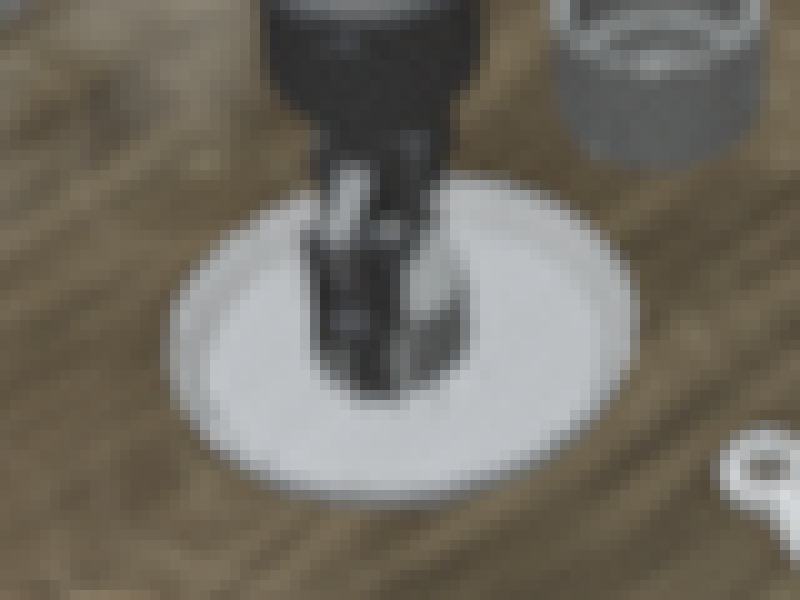

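The lid is upright in mid-dish and close to the floor, with its rim at about (400,395) in the crop. No contact shows yet, so I'll go on in small steps.

>>> carry_out([
  [0, 0, 0, 0, 0, 0.002, 1],
  [0, 0, 0, 0, 0, 0.004, 1],
])

```text
t: 11.4
tool_pos: [0.559, 0.2095, 0.0039]
tool_rot: [-0.968, 2.988, 0.003]
contact_force: [0.5, -0.2, -0.6]
opening: 0.0556
grip_force: 58.7
```

>>> carry_out([
  [0, 0, 0, 0, 0, 0.002, 1],
  [0, 0, 0, 0, 0, 0.004, 1],
])

```text
t: 11.6
tool_pos: [0.5591, 0.2096, 0.0034]
tool_rot: [-0.968, 2.988, 0.003]
contact_force: [-3.1, -0.7, 6.4]
opening: 0.0555
grip_force: 59.1
```

Contact shows at 6 N. I'll ease the grip, open, and then retreat straight up.

>>> carry_out([
  [0, 0, 0, 0, 0, 0.001, 1],
  [0, 0, 0, 0, 0, 0.001, 1],
], force=20)

```text
t: 11.8
tool_pos: [0.5591, 0.2096, 0.0034]
tool_rot: [-0.968, 2.988, 0.003]
contact_force: [-1.9, 1.2, 4.8]
opening: 0.0555
grip_force: 59.1
```

>>> carry_out([
  [0, 0, 0, 0, 0, 0, 0.2],
  [0, 0, 0, 0, 0, 0, 0],
  [0, 0, 0, 0, 0, 0, -0.4],
  [0, 0, 0, 0, 0, 0, -0.8],
  [0, 0, 0, 0, 0, 0, -0.8],
])

```text
t: 12.3
tool_pos: [0.5588, 0.2094, 0.0022]
tool_rot: [-0.968, 2.989, 0.003]
contact_force: [-0.2, 0.2, -0.1]
opening: 0.077
grip_force: 0.0
```

>>> carry_out([
  [0, 0, 0, 0, 0, -0.04, -0.8],
  [0, 0, 0, 0, 0, -0.1, -0.8],
  [0, 0, 0, 0, 0, -0.2, -0.8],
  [0, 0, 0, 0, 0, -0.35, -1],
  [0, 0, 0, 0, 0, -0.5, -1],
])

```text
t: 12.8
tool_pos: [0.5584, 0.209, 0.1541]
tool_rot: [0.968, -2.988, -0.003]
contact_force: [0.8, 0.6, -0.2]
opening: 0.0853
grip_force: 0.0
```

>>> carry_out([
  [0, 0, 0, 0, 0, 0, -1],
  [0, 0, 0, 0, 0, 0, -1],
])

```text
t: 13.0
tool_pos: [0.5602, 0.2095, 0.1553]
tool_rot: [-0.967, 2.984, 0.002]
contact_force: [0.3, 0.5, -0.2]
opening: 0.0853
grip_force: 0.0
```

```bash
python3 - <<'E'
from h import *
st()
a=get_image("wrist")["img"];b=get_image("scene")["img"][180:300,215:375]
cv2.imwrite("pics/f.png",np.hstack([cv2.resize(a,(400,250)),cv2.resize(b,(400,300),interpolation=3)[:250]]))
E
```

```text
t 13.0 q [ 0.233  0.044  1.751  0.002  1.341 -1.965] rel seat perp/axial mm [-18.4 285.6 190. ] Ft [-0.6  0.3  0.2] Tt [0.04 0.01 0.  ] op 0.0853 tilt 28.81
```

View pics/f.png

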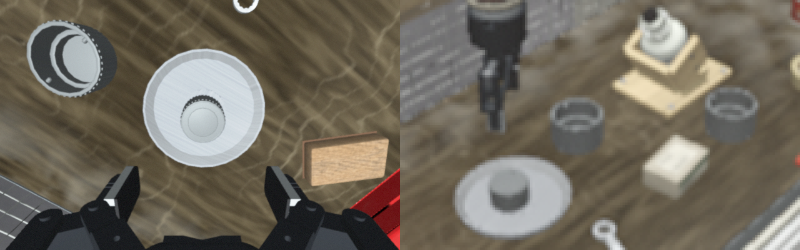

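The lid sits flat and top up in mid-dish: (203,120) in the left half and (508,190) in the right. The jar is open and the other things haven't moved.

```bash
python3 -c "from station import finish_job;print(finish_job())"
```

```text
the job is handed in; nothing more can be done
None
```

The lid is unscrewed and stands flat, top up, in the steel dish; the gripper is clear of it, the bystanders in view had not moved, and I handed the job in at about 13 s on the robot's clock.

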